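# Open the shower organizer's drawer and point out the nail clipper

### The job

Someone seated in the shower asks where the nail clipper is: hook a fingertip behind the loop pull of the wall organizer's drawer and gently draw the drawer wide open, without pinching the pull or jerking it hard against its stop. Then point the fingers down at the nail clipper, the fingertips just above the middle of it but touching nothing, and keep pointing there for a good three seconds. Finally take the hand well clear so that they can reach in, leaving the drawer wide open; touch, lift or point at none of the other things, and do not touch the nail clipper either.

Things in the scene. Friction and masses are not known exactly. Their poses are not given: they have to be found in the camera images.
- half_wall: low tiled wall, 800 mm long, 90 mm thick, 235 mm tall, standing on the tiled ledge (z = 0) with a stone cap. Origin: middle of its foot. Its -x side is the tiled face, 45 mm from the origin, which carries the organizer; y runs along it.
- organizer: sage plastic organizer on the wall's tiled face, 25 to 34 mm above the ledge. Origin: middle of the housing's underside; -x out of the wall (the way the drawer slides), y along the wall. Housing 150 mm deep (x -75 to 75), 260 wide, 80 tall, rim to 87; back plate 280 wide, 200 tall (x 69 to 75), with a spring clip (foot at z 123, jaw to z 165, x 51 to 69) that holds the comb.
- drawer (a joint): how far the drawer is drawn out, in m along the organizer's -x: 0 shut, hard end stop at 0.125 (no need to reach it); starts 0 to 0.015. Needs about 1.5 N plus slight damping, no spring, stays where left. Front panel 256 mm wide, 68 mm tall (z 5 to 73 in the organizer's frame), its front face at organizer x = -0.082 - joint value.
- tray (a point): middle of the drawer's inner floor, moving with it, same axes as the organizer; 8 mm above the organizer's origin. Open-topped sage tray, side walls 45 mm high; a divider 35 mm high at y = 0 parts it into two compartments about 120 mm wide (y) and 135 mm long (x).
- pull (a point): middle of the opening of the drawer's loop pull, level with the loop's top edge (61 mm above the organizer's origin); same axes. Loop open above and below: a flat bar 126 mm long (y), 6 thick, 20 tall, joined to the drawer front by a cheek at each end. A finger goes down into the opening, 36 mm (x, 18 each side of the point) by 114 mm (y), and draws the bar outwards to -x.
- nail_clipper: silver steel nail clipper lying loose in one of the drawer's two compartments (either one), at any slant up to about 40 degrees from the drawer's x: a solid-looking bar 78 mm long (x), 14 mm wide (17 mm at the jaws, +x end), 16 mm high with a lever on top. Origin: middle of its underside; z up.
- tweezers: silver steel tweezers lying loose in the other compartment: slim V 98 mm long (x), 18 mm wide at the joined -x end narrowing to the tips, 9 mm high. Origin: middle of the underside.
- comb: black plastic comb, 175 mm long (y), 5 mm thick, 32 mm high, standing spine down in the organizer's spring clip against the back plate. Origin: middle of the spine's underside.
- soap_dish: white plastic soap dish, 90 x 130 mm, 24 mm high, with a cream bar of soap to 33 mm, loose on the ledge to one side of the organizer. Origin: middle of its underside.
- tube: closed white tube standing on its grey cap on the ledge at the organizer's other side: round, 47 mm across at the foot, flat 62 mm wide seam on top, 156 mm tall. Origin: middle of its underside; z up.

How it is judged:
On the way, in this order (a step that is already met when the one before it is completed fails the run):
1. the drawer is drawn wide open, 85 mm or more (value of joint drawer above 0.085 m), for 0.2 s.
2. fingers point down at the nail clipper for 2.5 s, touching nothing: tool point within 22 mm of its middle sideways, 22 to 90 mm above its underside, within 50 degrees of straight down (horizontal distance between the grasp point and nail_clipper below 0.022 m and z of the grasp point in the frame of nail_clipper between 0.022 and 0.09 m and angle between the grasp point's own z axis and vertical above 2.25 rad and contact force between each of the arm, the fingers and anything else below 0.5 N), for 2.5 s.
At the end, for the whole second after the job is handed in: Drawer still and at least 85 mm open, nail clipper and tweezers at rest on its floor, comb in its clip, soap dish and tube within 15 mm of where they stood, and the tool point more than 150 mm from the nail clipper (value of joint drawer above 0.085 m and velocity of joint drawer below 0.01 m/s and distance between the grasp point and nail_clipper above 0.15 m and z of nail_clipper in the frame of organizer between 0 and 0.025 m and z of tweezers in the frame of organizer between 0 and 0.025 m and linear speed of each of nail_clipper, tweezers below 0.02 m/s and distance of each of comb, soap_dish, tube from where it was at the start of the episode below 0.015 m); the robot touches nothing.
It fails at once if the robot touches the nail clipper (contact force between any of the arm, the fingers and nail_clipper above 0.3 N).
It fails at once if the robot touches the tweezers, comb, soap dish or tube (contact force between any of the arm, the fingers and tweezers above 0.3 N or contact force between any of the arm, the fingers and comb above 0.3 N or contact force between any of the arm, the fingers and soap_dish above 0.3 N or contact force between any of the arm, the fingers and tube above 0.3 N).
It fails at once if the nail clipper or the tweezers are lifted off the drawer's floor (z of any of nail_clipper, tweezers in the frame of organizer above 0.025 m).
It fails at once if the pull is pinched or the organizer is wrenched (over 30 N from the fingers) (contact force between the fingers and organizer above 30 N).
It fails at once if the fingers point closely down at the tweezers instead (horizontal distance between the grasp point and tweezers below 0.015 m and z of the grasp point in the frame of tweezers below 0.075 m).
It also fails if it takes over 58 s, if anything falls off the work surface, if the arm or the gripper's body presses on something with over 40 N, if the wrist force passes 120 N, or if a joint passes its speed limit or range.

### The arm

A 7-joint arm with a two-finger parallel gripper is mounted at the origin on the work surface. World frame = base frame: x ahead of the robot, y to its left, z up, the work surface at z = 0. Lengths are in m, angles in rad, forces in N, time in s.
With the tool pointing down it reaches from about 0.4 to 0.9 m from the base axis. Payload 5.5 kg.
Tool frame: the origin (TCP) lies between the finger pads, 19 mm behind the fingertips; this is the grasp point; z points along the fingers, y is the line along which they close (so a half turn about z gives the same grasp; the last joint's range is limited). The gripper opens to 92 mm and grips with 3 to 60 N. Pads are 19 mm wide; open, the fingers measure 130 mm over their backs; the gripper's body (75 mm by 190 mm) begins 47 mm behind the grasp point.
Start: joints at [-0.915, 0.501, -0.427, 1.55, 0.221, 1.138, -0.21], TCP at [0.249, 0.601, 0.246] pointing down, gripper open.
Joint ranges: [-2.88, 2.88], [-0.31, 2.03], [-1.54, 1.56], [0.2, 2.42], [-1.41, 4.55], [0.19, 2.02], [-2.57, 2.57]. Speed limits (rad/s): [2.57, 2.57, 3.14, 3.14, 3.14, 3.14, 3.14].

### API

Orientations are given as a rotation vector (axis times angle).
In Python, from station import robot gives the robot as it stands. The module is installed in compiled form; this text tells all that it offers.
- The arm moves only by the tool drive_tool, never from a script. Its argument "plan" is a list of rows, each an object of numbers: "tx", "ty", "tz": the shift along the tool's x, y, z in units of 600 mm (1.0 is 600 mm); "wx", "wy", "wz": the turn, a rotation vector about the tool's x, y, z in units of 60 degrees (1.0 is 60 degrees); "fingers": the finger opening in mm, from 0 to 91.8. A call has 1 to 20 rows; each row shifts and turns the commanded pose from where the row before left it, along the tool's axes as they then stand; what a row does not reach is not made up. A row lasts 1/12 s, in which the tool goes at most 41.7 mm and 7.16 degrees, less where a joint would pass 70% of its speed; a pose out of reach is approached as far as the arm can. A call with a number of a shift or a turn outside -1 to 1 is refused whole. A call with a gripper value outside its range is refused whole. The fingers move at their own pace and stop on an object; the grip force is fixed at half the most. Time passes only in rows, so rows that do not move let the fingers close. It gives the time, the measured TCP pose, the force, the opening and the grip force at its end, in the units of the state.
- robot.get_state(): the state, without advancing time (a new reading comes with each control period).
- robot.read_camera(name): name is "scene" or "side" or "wrist"; returns a dict with "image" (400x640x3 uint8, red, green, blue), "depth" (400x640 float32, m along the optical axis (not along the pixel's ray), 0 where there is no reading), "mtx" (3x3 intrinsics, pixels), "D" ([k1, k2, p1, p2, k3] as OpenCV has them; the pictures are not rectified), "extrinsics" (4x4, takes a point from camera to world coordinates). Camera axes: x right, y up, looking along -z (the intrinsics and any distortion apply to the point x, -y, -z); pixel columns grow to the right and rows downward; lengths in m; the calibration is good to about 2 mm. A picture is of the moment at which its call begins.
- robot.hand_in(): hands the job in; it is judged then, once.
Trained networks look in the newest picture that a camera, given by its name, has taken for a name from the list of things; names that differ only in an ending like _2 or _b are one class to them, and where a whole thing is asked for, a point or a joint stands for the part that bears it (a point fixed in the world has none). Each returns a list of dicts, best first, with "confidence" (0 to 1); they miss things now and then, are a little off and sometimes report something else, mostly with a low value. They report only what shows in the picture. A call takes as long as a camera call.
- robot.find_in(camera, thing): "position" ([x, y, z] in m, in world coordinates, good to about 4 mm: the middle of the surface that is visible of it).
The state is a dict: "time_s": time; "q": joint angles; "joint_vel": joint speeds; "effort": joint torques, N m; "eef_pos": TCP position; "ee_rot": TCP orientation; "ft_force": force on the tool from outside, world axes, zero at the start; "ft_torque": the same for the moment, N m; "finger_gap": finger opening in m; "gripper_force": force on a finger pad.
Only numpy, scipy, OpenCV 4.12 (cv2) and the standard library are available. Lean on these libraries where they do the work, as an engineer would, in place of code of your own. Each camera call takes 0.05 s, during which the arm holds its last target. There are 200 camera calls.

## Working session

There is one attempt and no reset: what is moved stays moved. The work goes in short steps, Python scripts to look and compute and a tool call to move; the robot and the scene stay as the last step left them, time stands still between calls to the robot, and variables do not carry over. Pictures are saved under pics/ and viewed, at most 10 in all, crops included, and the job is handed in when it is done.

Besides the shell and the picture viewer there is one more tool, called after ">>>" in YAML: its name, and indented under it one key for each argument. drive_tool: Moves the arm, as the interface text tells. Shifts and turns lie within -1 to 1; 1 stands for 600 mm of shift or 60 degrees of turn. Its arguments: {"type":"object","properties":{"plan":{"type":"array"}},"required":["plan"]}

```bash
mkdir -p pics
cat > h.py <<'E'
import numpy as np, cv2
from station import robot
def world(c):
    d=c["depth"]; h,w=d.shape
    u,v=np.meshgrid(np.arange(w),np.arange(h))
    p=cv2.undistortPoints(np.stack([u,v],-1).reshape(-1,1,2).astype(np.float32),c["mtx"],np.array(c["D"])).reshape(h,w,2)
    P=np.stack([p[...,0]*d,-p[...,1]*d,-d],-1)
    E=np.array(c["extrinsics"]); W=P@E[:3,:3].T+E[:3,3]; W[d<=0]=np.nan
    return W
E
python3 - <<'E'
from h import *
s=robot.get_state();print(s["time_s"],s["eef_pos"],s["ee_rot"])
ims=[]
for n in("scene","side","wrist"):
    c=robot.read_camera(n); np.savez(n,**c); ims.append(cv2.cvtColor(c["image"],cv2.COLOR_RGB2BGR))
    print(n,np.round(np.array(c["extrinsics"])[:3,3],2))
    for t in("organizer","pull","drawer","tray","half_wall","nail_clipper","tweezers","soap_dish","tube","comb"):
        r=robot.find_in(n,t)
        print(n,t,[(np.round(x["position"],3).tolist(),round(x["confidence"],2)) for x in r[:2]])
cv2.imwrite("pics/a.png",ims[0]);cv2.imwrite("pics/b.png",ims[1])
E
```

```text
0.0 [0.24858738 0.59987112 0.24446277] [-6.12890130e-01 -3.08077692e+00  2.97761015e-03]
scene [ 0.93 -0.12  0.76]
scene organizer [([0.528, -0.291, 0.11], 0.86)]
scene pull [([0.502, -0.199, 0.072], 0.82)]
scene drawer [([0.505, -0.21, 0.074], 0.62)]
scene tray [([0.497, -0.201, 0.077], 0.84), ([0.694, -0.387, 0.238], 0.34)]
scene half_wall [([0.692, -0.385, 0.241], 0.68)]
scene nail_clipper [([0.694, -0.385, 0.237], 0.5)]
scene tweezers []
scene soap_dish [([0.254, -0.293, 0.031], 0.64)]
scene tube [([0.728, -0.218, 0.094], 0.57)]
scene comb [([0.509, -0.352, 0.178], 0.88)]
side [0.18 0.04 0.54]
side organizer [([0.458, -0.289, 0.111], 0.61), ([0.545, -0.246, 0.054], 0.48)]
side pull [([0.471, -0.202, 0.077], 0.86)]
side drawer [([0.475, -0.199, 0.075], 0.56)]
side tray [([0.473, -0.2, 0.076], 0.72)]
side half_wall [([0.268, -0.371, 0.191], 0.6)]
side nail_clipper [([0.544, -0.249, 0.057], 0.69)]
side tweezers [([0.443, -0.242, 0.047], 0.64)]
side soap_dish [([0.258, -0.284, 0.022], 0.7)]
side tube [([0.706, -0.216, 0.096], 0.55)]
side comb [([0.448, -0.352, 0.172], 0.72)]
wrist [0.19 0.63 0.39]
wrist organizer []
wrist pull []
wrist drawer []
wrist tray []
wrist half_wall []
wrist nail_clipper []
wrist tweezers []
wrist soap_dish []
wrist tube []
wrist comb []
```

View pics/a.png

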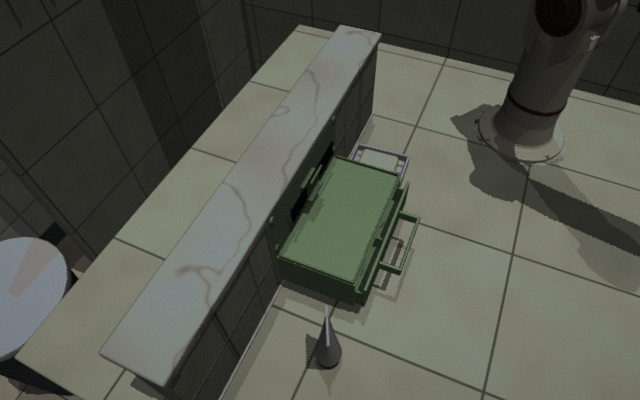

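View pics/b.png

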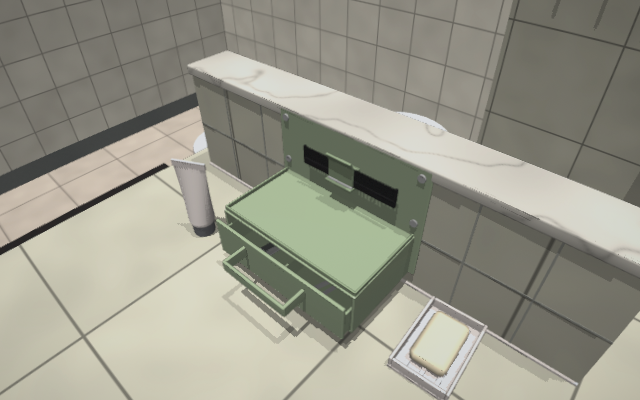

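The scene view (first picture) shows the organizer at about (340,220), with its loop pull at (405,245) on the robot's side, the tube at (328,350) and the soap dish at (380,160). The side view shows the pull bar from (228,265) to (295,305) and the drawer slightly ajar. Next I fit the organizer frame.

Run:
```python
from h import *
Ps=[]
for n in("scene","side"):
    c=dict(np.load(n+".npz")); W=world(c); hsv=cv2.cvtColor(c["image"],cv2.COLOR_RGB2HSV)
    m=(hsv[...,0]>38)&(hsv[...,0]<75)&(hsv[...,1]>45)&(W[...,1]<-0.1)&(W[...,0]>0.3)&(W[...,0]<.68)&(W[...,2]>.03)&(W[...,2]<.3)
    P=W[m]; print(n,len(P), np.histogram(P[:,2],bins=np.arange(.03,.24,.01))[0])
    # housing top
    top=P[(P[:,2]>.098)&(P[:,2]<.118)]
    T=P[(P[:,2]>.1)&(P[:,2]<.125)]; zt=np.median(T[:,2]); T=T[abs(T[:,2]-zt)<.012]
    r=cv2.minAreaRect((T[:,:2]*1000).astype(np.float32)); print("top z",zt,r)
    print(np.round(cv2.boxPoints(r)))
    Ps.append(P)
P=np.vstack(Ps)
# back plate plane
B=P[(P[:,2]>.14)]
mu=np.median(B,0);
for _ in range(5):
    a,b=np.polyfit(B[:,0],B[:,1],1); B=B[abs(B[:,1]-a*B[:,0]-b)<.006]
yaw=np.arctan(a); print("plate line",a,b,np.degrees(yaw),len(B))
e=np.array([np.cos(yaw),np.sin(yaw)]); nrm=np.array([-e[1],e[0]])
o=np.array([B[:,0].mean(),a*B[:,0].mean()+b])
for n,Q in zip("ab",Ps):
    s=(Q[:,:2])@e; d=(Q[:,:2]-o)@nrm
    print(n,"d hist from plate face, all z",[(round(x,3),k) for x,k in zip(np.arange(0,.24,.008),np.histogram(d,bins=np.arange(0,.248,.008))[0])])
    pl=d>.176
    print("pull pts",pl.sum(),"d",np.percentile(d[pl],[5,50,95,99]).round(3),"s",np.percentile(s[pl],[1,50,99]).round(3),"z",np.percentile(Q[pl,2],[2,50,98]).round(3))
    print("plate s",np.percentile(s[(d<.01)&(Q[:,2]>.14)],[1,99]).round(3))
print("e",e,"n",nrm,"o",o)
```

```text
scene 15371 [ 467  641  311  327  386  445  622  855 8838  166   79   89  189  222
  298  489  322  350  173   50]
top z 0.11217458603356578 ((478.5151672363281, -700.12939453125), (1009.3639526367188, 294.578125), 88.94422912597656)
[[  322. -1202.]
 [  616. -1207.]
 [  635.  -198.]
 [  341.  -193.]]
side 13837 [  231   302    36    23    33   116   599   544 11178   108     8     7
   106   124   128   143    70    73     5     3]
top z 0.11244158528017956 ((488.4769287109375, -278.6776123046875), (275.60260009765625, 166.16012573242188), 0.9611290693283081)
[[ 349. -198.]
 [ 352. -364.]
 [ 628. -359.]
 [ 625. -193.]]
plate line 0.44729696042633305 -0.6018889036525492 24.09882281047847 107
a d hist from plate face, all z [(np.float64(0.0), np.int64(464)), (np.float64(0.008), np.int64(495)), (np.float64(0.016), np.int64(555)), (np.float64(0.024), np.int64(610)), (np.float64(0.032), np.int64(639)), (np.float64(0.04), np.int64(628)), (np.float64(0.048), np.int64(677)), (np.float64(0.056), np.int64(702)), (np.float64(0.064), np.int64(706)), (np.float64(0.072), np.int64(649)), (np.float
[... 1403 characters left out ...]
int64(683)), (np.float64(0.128), np.int64(678)), (np.float64(0.136), np.int64(624)), (np.float64(0.144), np.int64(580)), (np.float64(0.152), np.int64(559)), (np.float64(0.16), np.int64(507)), (np.float64(0.168), np.int64(395)), (np.float64(0.176), np.int64(336)), (np.float64(0.184), np.int64(265)), (np.float64(0.192), np.int64(237)), (np.float64(0.2), np.int64(159)), (np.float64(0.208), np.int64(149)), (np.float64(0.216), np.int64(112)), (np.float64(0.224), np.int64(43)), (np.float64(0.232), np.int64(6))]
pull pts 1307 d [0.177 0.194 0.222 0.23 ] s [0.231 0.284 0.433] z [0.073 0.104 0.12 ]
plate s [0.335 0.425]
e [0.91284257 0.40831171] n [-0.40831171  0.91284257] o [ 0.53767573 -0.36138819]
```

Run:
```python
from h import *
for n in("scene","side"):
    c=dict(np.load(n+".npz")); W=world(c); hsv=cv2.cvtColor(c["image"],cv2.COLOR_RGB2HSV)
    m=(hsv[...,0]>35)&(hsv[...,0]<78)&(hsv[...,1]>35)&(W[...,1]<-0.1)&(W[...,1]>-.42)&(W[...,0]>0.3)&(W[...,0]<.68)&(W[...,2]>.03)&(W[...,2]<.25)
    P=W[m]
    T=P[(abs(P[:,2]-.1125)<.003)]; 
    r=cv2.minAreaRect((T[:,:2]*1000).astype(np.float32)); print("top",r,np.percentile(T[:,:2],[.5,99.5],0).round(3).tolist())
    B=P[(P[:,2]>.13)&(P[:,1]<-.33)]; B=B[B[:,1]<-.335]
    for _ in range(8):
        a,b=np.polyfit(B[:,0],B[:,1],1); B=B[abs(B[:,1]-a*B[:,0]-b)<.008]
    print("plate",np.degrees(np.arctan(a)),a*.485+b,len(B),np.percentile(B[:,0],[1,99]).round(3))
    bar=P[(P[:,2]>.062)&(P[:,2]<.1)&(P[:,1]>-.185)]
    print("bar?",len(bar))
    for x in np.arange(.36,.64,.02):
        q=P[(abs(P[:,0]-x)<.006)&(P[:,1]>-.215)]
        if len(q)>2:
            b2=q[(q[:,2]>.08)&(q[:,2]<.1)]
            print(round(x,2),"maxy",np.percentile(q[:,1],97).round(4),"ys@z>.08:",np.unique(b2[:,1].round(3))[::-1][:14], "ztop", np.percentile(q[q[:,1]>-.18][:,2],95).round(3) if (q[:,1]>-.18).any() else None)
```

```text
top ((488.62664794921875, -294.69189453125), (370.0439147949219, 151.61143493652344), 0.443109393119812) [[0.364, -0.364], [0.621, -0.22]]
plate 0.3460240558077186 -0.3634842186344971 1994 [0.359 0.664]
bar? 412
0.36 maxy -0.2011 ys@z>.08: [-0.201 -0.21  -0.212 -0.214] ztop None
0.38 maxy -0.2007 ys@z>.08: [-0.201] ztop None
0.4 maxy -0.2006 ys@z>.08: [-0.201] ztop None
0.42 maxy -0.2003 ys@z>.08: [-0.2   -0.201] ztop None
0.44 maxy -0.1582 ys@z>.08: [-0.158 -0.159 -0.16  -0.161 -0.162 -0.163 -0.164 -0.2  ] ztop 0.095
0.46 maxy -0.1581 ys@z>.08: [-0.158 -0.159 -0.16  -0.161 -0.162 -0.163 -0.2  ] ztop 0.094
0.48 maxy -0.1575 ys@z>.08: [-0.157 -0.158 -0.159 -0.16  -0.161 -0.162 -0.163 -0.199 -0.2  ] ztop 0.095
0.5 maxy -0.1575 ys@z>.08: [-0.157 -0.158 -0.159 -0.16  -0.161 -0.162 -0.163 -0.199 -0.2  ] ztop 0.095
0.52 maxy -0.157 ys@z>.08: [-0.157 -0.158 -0.159 -0.16  -0.161 -0.162 -0.163 -0.199] ztop 0.094
0.54 maxy -0.1567 ys@z>.08: [-0.157 -0.158 -0.159 -0.16  -0.161 -0.162 -0.163 -0.199] ztop 0.094
0.56 maxy -0.1984 ys@z>.08: [-0.175 -0.198 -0.199] ztop 0.086
0.58 maxy -0.1983 ys@z>.
[... 1046 characters left out ...]
axy -0.1544 ys@z>.08: [-0.154 -0.155 -0.156 -0.157 -0.158 -0.159 -0.16  -0.196 -0.197 -0.198] ztop 0.093
0.5 maxy -0.154 ys@z>.08: [-0.153 -0.154 -0.155 -0.156 -0.157 -0.158 -0.159 -0.196 -0.197 -0.198] ztop 0.094
0.52 maxy -0.1539 ys@z>.08: [-0.153 -0.154 -0.155 -0.156 -0.157 -0.158 -0.159 -0.195 -0.196 -0.197
 -0.198] ztop 0.094
0.54 maxy -0.1536 ys@z>.08: [-0.153 -0.154 -0.155 -0.156 -0.157 -0.158 -0.159 -0.161 -0.162 -0.163
 -0.164 -0.165 -0.166 -0.167] ztop 0.094
0.56 maxy -0.1951 ys@z>.08: [-0.195 -0.196 -0.197] ztop None
0.58 maxy -0.195 ys@z>.08: [-0.195 -0.196] ztop None
0.6 maxy -0.1948 ys@z>.08: [-0.195 -0.196] ztop None
0.62 maxy -0.1951 ys@z>.08: [-0.195 -0.196 -0.215] ztop None
```

>>> drive_tool:
  plan:
    - {"wz": 0.111,"fingers": 0}
    - {"wz": 0.111,"fingers": 0}
    - {"wz": 0.111,"fingers": 0}
    - {"wz": 0.111,"fingers": 0}
    - {"wz": 0.111,"fingers": 0}
    - {"wz": 0.111,"fingers": 0}
    - {"wz": 0.111,"fingers": 0}
    - {"wz": 0.111,"fingers": 0}
    - {"wz": 0.111,"fingers": 0}
    - {"wz": 0.111,"fingers": 0}
    - {"tx": -0.06,"ty": 0.03,"fingers": 0}
    - {"tx": -0.06,"ty": 0.03,"fingers": 0}
    - {"tx": -0.06,"ty": 0.03,"fingers": 0}
    - {"tx": -0.06,"ty": 0.03,"fingers": 0}
    - {"tx": -0.06,"ty": 0.03,"fingers": 0}
    - {"tx": -0.06,"ty": 0.03,"fingers": 0}
    - {"tx": -0.06,"ty": 0.03,"fingers": 0}
    - {"tx": -0.06,"ty": 0.03,"fingers": 0}
    - {"tx": -0.06,"ty": 0.03,"fingers": 0}
    - {"tx": 0,"fingers": 0}

```text
invalid input at $.plan[0]: expected keys tx, ty, tz, wx, wy, wz, fingers
```

>>> drive_tool:
  plan:
    - {"tx": 0,"ty": 0,"tz": 0,"wx": 0,"wy": 0,"wz": 0.111,"fingers": 0}
    - {"tx": 0,"ty": 0,"tz": 0,"wx": 0,"wy": 0,"wz": 0.111,"fingers": 0}
    - {"tx": 0,"ty": 0,"tz": 0,"wx": 0,"wy": 0,"wz": 0.111,"fingers": 0}
    - {"tx": 0,"ty": 0,"tz": 0,"wx": 0,"wy": 0,"wz": 0.111,"fingers": 0}
    - {"tx": 0,"ty": 0,"tz": 0,"wx": 0,"wy": 0,"wz": 0.111,"fingers": 0}
    - {"tx": 0,"ty": 0,"tz": 0,"wx": 0,"wy": 0,"wz": 0.111,"fingers": 0}
    - {"tx": 0,"ty": 0,"tz": 0,"wx": 0,"wy": 0,"wz": 0.111,"fingers": 0}
    - {"tx": 0,"ty": 0,"tz": 0,"wx": 0,"wy": 0,"wz": 0.111,"fingers": 0}
    - {"tx": 0,"ty": 0,"tz": 0,"wx": 0,"wy": 0,"wz": 0.111,"fingers": 0}
    - {"tx": 0,"ty": 0,"tz": 0,"wx": 0,"wy": 0,"wz": 0.111,"fingers": 0}
    - {"tx": -0.06,"ty": 0.03,"tz": 0,"wx": 0,"wy": 0,"wz": 0,"fingers": 0}
    - {"tx": -0.06,"ty": 0.03,"tz": 0,"wx": 0,"wy": 0,"wz": 0,"fingers": 0}
    - {"tx": -0.06,"ty": 0.03,"tz": 0,"wx": 0,"wy": 0,"wz": 0,"fingers": 0}
    - {"tx": -0.06,"ty": 0.03,"tz": 0,"wx": 0,"wy": 0,"wz": 0,"fingers": 0}
    - {"tx": -0.06,"ty": 0.03,"tz": 0,"wx": 0,"wy": 0,"wz": 0,"fingers": 0}
    - {"tx": -0.06,"ty": 0.03,"tz": 0,"wx": 0,"wy": 0,"wz": 0,"fingers": 0}
    - {"tx": -0.06,"ty": 0.03,"tz": 0,"wx": 0,"wy": 0,"wz": 0,"fingers": 0}
    - {"tx": -0.06,"ty": 0.03,"tz": 0,"wx": 0,"wy": 0,"wz": 0,"fingers": 0}
    - {"tx": -0.06,"ty": 0.03,"tz": 0,"wx": 0,"wy": 0,"wz": 0,"fingers": 0}
    - {"tx": 0,"ty": 0,"tz": 0,"wx": 0,"wy": 0,"wz": 0,"fingers": 0}

```text
time_s: 3.32
eef_pos: [0.4203, 0.2703, 0.2458]
ee_rot: [2.214, 2.223, -0.002]
ft_force: [-0.3, -0.4, 0.1]
finger_gap: 0.0004
gripper_force: 0.0
```

>>> drive_tool:
  plan:
    - {"tx": -0.0625,"ty": 0.0097,"tz": 0,"wx": 0,"wy": 0,"wz": 0.001,"fingers": 0}
    - {"tx": -0.0625,"ty": 0.0097,"tz": 0,"wx": 0,"wy": 0,"wz": 0,"fingers": 0}
    - {"tx": -0.0625,"ty": 0.0097,"tz": 0,"wx": 0,"wy": 0,"wz": 0,"fingers": 0}
    - {"tx": -0.0625,"ty": 0.0097,"tz": 0,"wx": 0,"wy": 0,"wz": 0,"fingers": 0}
    - {"tx": -0.0625,"ty": 0.0097,"tz": 0,"wx": 0,"wy": 0,"wz": 0,"fingers": 0}
    - {"tx": -0.0625,"ty": 0.0097,"tz": 0,"wx": 0,"wy": 0,"wz": 0,"fingers": 0}
    - {"tx": -0.0625,"ty": 0.0097,"tz": 0,"wx": 0,"wy": 0,"wz": 0,"fingers": 0}
    - {"tx": -0.0625,"ty": 0.0097,"tz": 0,"wx": 0,"wy": 0,"wz": 0,"fingers": 0}
    - {"tx": -0.0625,"ty": 0.0097,"tz": 0,"wx": 0,"wy": 0,"wz": 0,"fingers": 0}
    - {"tx": -0.0625,"ty": 0.0097,"tz": 0,"wx": 0,"wy": 0,"wz": 0,"fingers": 0}
    - {"tx": -0.0625,"ty": 0.0097,"tz": 0,"wx": 0,"wy": 0,"wz": 0,"fingers": 0}
    - {"tx": -0.0625,"ty": 0.0097,"tz": 0,"wx": 0,"wy": 0,"wz": 0,"fingers": 0}
    - {"tx": 0,"ty": 0,"tz": 0,"wx": 0,"wy": 0,"wz": 0,"fingers": 0}
    - {"tx": 0,"ty": 0,"tz": 0,"wx": 0,"wy": 0,"wz": 0,"fingers": 0}
    - {"tx": 0,"ty": 0,"tz": 0,"wx": 0,"wy": 0,"wz": 0,"fingers": 0}

```text
time_s: 4.57
eef_pos: [0.4922, -0.1692, 0.2453]
ee_rot: [-2.205, -2.237, -0.0]
ft_force: [0.1, 0.3, 0.0]
finger_gap: 0.0007
gripper_force: 0.0
```

>>> drive_tool:
  plan:
    - {"tx": -0.018,"ty": -0.002,"tz": 0,"wx": 0,"wy": 0,"wz": 0,"fingers": 0}
    - {"tx": 0,"ty": 0,"tz": 0.04,"wx": 0,"wy": 0,"wz": 0,"fingers": 0}
    - {"tx": 0,"ty": 0,"tz": 0.04,"wx": 0,"wy": 0,"wz": 0,"fingers": 0}
    - {"tx": 0,"ty": 0,"tz": 0.04,"wx": 0,"wy": 0,"wz": 0,"fingers": 0}
    - {"tx": 0,"ty": 0,"tz": 0.04,"wx": 0,"wy": 0,"wz": 0,"fingers": 0}
    - {"tx": 0,"ty": 0,"tz": 0.04,"wx": 0,"wy": 0,"wz": 0,"fingers": 0}
    - {"tx": 0,"ty": 0,"tz": 0,"wx": 0,"wy": 0,"wz": 0,"fingers": 0}
    - {"tx": 0,"ty": 0,"tz": 0,"wx": 0,"wy": 0,"wz": 0,"fingers": 0}

```text
time_s: 5.23
eef_pos: [0.4903, -0.1796, 0.1248]
ee_rot: [-2.201, -2.237, 0.002]
ft_force: [0.8, -0.3, 0.0]
finger_gap: 0.0006
gripper_force: 0.0
```

Run:
```python
from h import *
c=robot.read_camera("side"); W=world(c)
cv2.imwrite("pics/c.png",cv2.resize(cv2.cvtColor(c["image"],cv2.COLOR_RGB2BGR)[150:350,150:400],None,fx=3,fy=3))
w=robot.read_camera("wrist"); cv2.imwrite("pics/d.png",cv2.cvtColor(w["image"],cv2.COLOR_RGB2BGR))
W=world(w)
for x in(.45,.47,.51,.53):
    q=W[(abs(W[...,0]-x)<.003)&(W[...,1]>-.23)&(W[...,1]<-.13)&(W[...,2]>.085)&(W[...,2]<.105)]
    print(x,np.unique(q[:,1].round(3)))
```

```text
0.45 [-0.163 -0.162 -0.161 -0.16  -0.159 -0.158 -0.157]
0.47 [-0.163 -0.162 -0.161 -0.16  -0.159 -0.158 -0.157]
0.51 [-0.162 -0.161 -0.16  -0.159 -0.158 -0.157 -0.156]
0.53 [-0.162 -0.161 -0.16  -0.159 -0.158 -0.157 -0.156]
```

View pics/c.png

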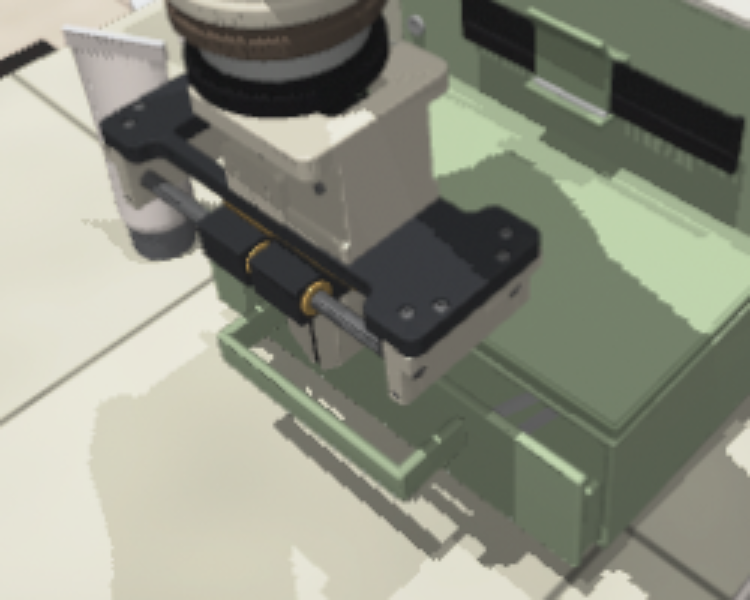

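View pics/d.png

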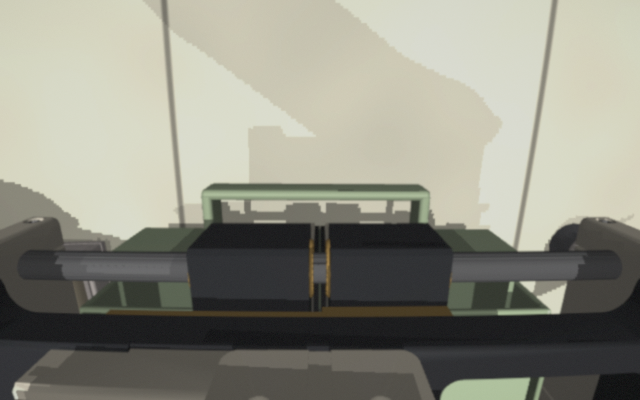

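The side view shows the closed fingers above the loop opening, between bar and front at about (320,350). The wrist view has the bar at row 190, columns 205–428, centred on the fingers. I'll descend and begin the pull.

>>> drive_tool:
  plan:
    - {"tx": 0,"ty": 0,"tz": 0.02,"wx": 0,"wy": 0,"wz": 0,"fingers": 0}
    - {"tx": 0,"ty": 0,"tz": 0.02,"wx": 0,"wy": 0,"wz": 0,"fingers": 0}
    - {"tx": 0,"ty": 0,"tz": 0.02,"wx": 0,"wy": 0,"wz": 0,"fingers": 0}
    - {"tx": 0,"ty": 0,"tz": 0,"wx": 0,"wy": 0,"wz": 0,"fingers": 0}
    - {"tx": 0.004,"ty": 0,"tz": 0,"wx": 0,"wy": 0,"wz": 0,"fingers": 0}
    - {"tx": 0.004,"ty": 0,"tz": 0,"wx": 0,"wy": 0,"wz": 0,"fingers": 0}
    - {"tx": 0.004,"ty": 0,"tz": 0,"wx": 0,"wy": 0,"wz": 0,"fingers": 0}
    - {"tx": 0.004,"ty": 0,"tz": 0,"wx": 0,"wy": 0,"wz": 0,"fingers": 0}
    - {"tx": 0.004,"ty": 0,"tz": 0,"wx": 0,"wy": 0,"wz": 0,"fingers": 0}
    - {"tx": 0.005,"ty": 0,"tz": 0,"wx": 0,"wy": 0,"wz": 0,"fingers": 0}
    - {"tx": 0.005,"ty": 0,"tz": 0,"wx": 0,"wy": 0,"wz": 0,"fingers": 0}
    - {"tx": 0.006,"ty": 0,"tz": 0,"wx": 0,"wy": 0,"wz": 0,"fingers": 0}
    - {"tx": 0.006,"ty": 0,"tz": 0,"wx": 0,"wy": 0,"wz": 0,"fingers": 0}

```text
time_s: 6.42
eef_pos: [0.4913, -0.1553, 0.0898]
ee_rot: [2.205, 2.237, 0.001]
ft_force: [0.5, -1.4, 1.3]
finger_gap: 0.0005
gripper_force: 0.8
```

>>> drive_tool:
  plan:
    - {"tx": 0.008,"ty": 0,"tz": 0,"wx": 0,"wy": 0,"wz": 0,"fingers": 0}
    - {"tx": 0.008,"ty": 0,"tz": 0,"wx": 0,"wy": 0,"wz": 0,"fingers": 0}
    - {"tx": 0.008,"ty": 0,"tz": 0,"wx": 0,"wy": 0,"wz": 0,"fingers": 0}
    - {"tx": 0.008,"ty": 0,"tz": 0,"wx": 0,"wy": 0,"wz": 0,"fingers": 0}
    - {"tx": 0.008,"ty": 0,"tz": 0,"wx": 0,"wy": 0,"wz": 0,"fingers": 0}
    - {"tx": 0.008,"ty": 0,"tz": 0,"wx": 0,"wy": 0,"wz": 0,"fingers": 0}
    - {"tx": 0.008,"ty": 0,"tz": 0,"wx": 0,"wy": 0,"wz": 0,"fingers": 0}
    - {"tx": 0.008,"ty": 0,"tz": 0,"wx": 0,"wy": 0,"wz": 0,"fingers": 0}
    - {"tx": 0.008,"ty": 0,"tz": 0,"wx": 0,"wy": 0,"wz": 0,"fingers": 0}
    - {"tx": 0.008,"ty": 0,"tz": 0,"wx": 0,"wy": 0,"wz": 0,"fingers": 0}
    - {"tx": 0.008,"ty": 0,"tz": 0,"wx": 0,"wy": 0,"wz": 0,"fingers": 0}
    - {"tx": 0.008,"ty": 0,"tz": 0,"wx": 0,"wy": 0,"wz": 0,"fingers": 0}
    - {"tx": 0.008,"ty": 0,"tz": 0,"wx": 0,"wy": 0,"wz": 0,"fingers": 0}
    - {"tx": 0.008,"ty": 0,"tz": 0,"wx": 0,"wy": 0,"wz": 0,"fingers": 0}
    - {"tx": 0.006,"ty": 0,"tz": 0,"wx": 0,"wy": 0,"wz": 0,"fingers": 0}
    - {"tx": 0.006,"ty": 0,"tz": 0,"wx": 0,"wy": 0,"wz": 0,"fingers": 0}
    - {"tx": 0.004,"ty": 0,"tz": 0,"wx": 0,"wy": 0,"wz": 0,"fingers": 0}
    - {"tx": 0.002,"ty": 0,"tz": 0,"wx": 0,"wy": 0,"wz": 0,"fingers": 0}
    - {"tx": 0,"ty": 0,"tz": 0,"wx": 0,"wy": 0,"wz": 0,"fingers": 0}
    - {"tx": 0,"ty": 0,"tz": 0,"wx": 0,"wy": 0,"wz": 0,"fingers": 0}

```text
time_s: 8.08
eef_pos: [0.4891, -0.0771, 0.0893]
ee_rot: [-2.204, -2.237, 0.001]
ft_force: [-0.4, 0.2, 0.1]
finger_gap: 0.0005
gripper_force: 0.0
```

```bash
cat > look.py <<'E'
from h import *
import sys
ims=[]
for n in("scene","side"):
    c=robot.read_camera(n); np.savez(n+"2",**c)
    for t in("pull","nail_clipper","tweezers"):
        print(n,t,[(np.round(x["position"],3).tolist(),round(x["confidence"],2)) for x in robot.find_in(n,t)[:3]])
    ims.append(cv2.cvtColor(c["image"],cv2.COLOR_RGB2BGR))
E_=0
v=np.vstack([cv2.resize(ims[0][130:330,250:470],None,fx=1.5,fy=1.5),cv2.resize(ims[1][150:350,170:390],None,fx=1.5,fy=1.5)])
cv2.imwrite(f"pics/{sys.argv[1]}.png",v)
E
python3 look.py e
```

```text
scene pull [([0.497, -0.159, 0.037], 0.74)]
scene nail_clipper [([0.557, -0.161, 0.052], 0.84), ([0.729, -0.217, 0.094], 0.46)]
scene tweezers [([0.424, -0.169, 0.05], 0.8)]
side pull [([0.437, -0.195, 0.039], 0.93)]
side nail_clipper [([0.54, -0.187, 0.05], 0.83), ([0.266, -0.369, 0.191], 0.49), ([0.434, -0.193, 0.041], 0.48)]
side tweezers [([0.431, -0.168, 0.048], 0.78), ([0.453, -0.351, 0.173], 0.3)]
```

View pics/e.png

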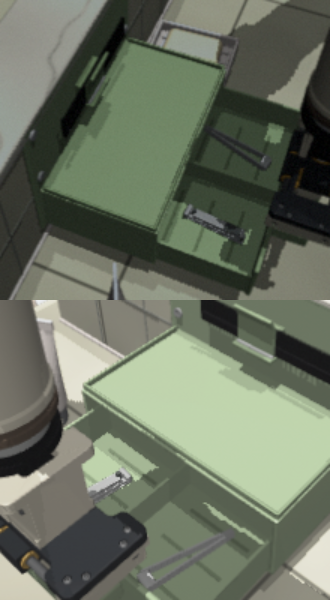

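The upper crop (scene) shows the drawer wide open, with the clipper at about (215,222) and the tweezers at (240,150). The lower crop (side) shows the clipper at about (110,485), partly hidden by the hand. I back off the bar, rise and look again.

>>> drive_tool:
  plan:
    - {"tx": -0.006,"ty": 0,"tz": 0,"wx": 0,"wy": 0,"wz": 0,"fingers": 0}
    - {"tx": -0.006,"ty": 0,"tz": 0,"wx": 0,"wy": 0,"wz": 0,"fingers": 0}
    - {"tx": 0,"ty": 0,"tz": -0.02,"wx": 0,"wy": 0,"wz": 0,"fingers": 0}
    - {"tx": 0,"ty": 0,"tz": -0.04,"wx": 0,"wy": 0,"wz": 0,"fingers": 0}
    - {"tx": 0,"ty": 0,"tz": -0.05,"wx": 0,"wy": 0,"wz": 0,"fingers": 0}
    - {"tx": 0,"ty": 0,"tz": -0.05,"wx": 0,"wy": 0,"wz": 0,"fingers": 0}
    - {"tx": 0,"ty": 0,"tz": -0.05,"wx": 0,"wy": 0,"wz": 0,"fingers": 0}
    - {"tx": 0,"ty": 0,"tz": -0.05,"wx": 0,"wy": 0,"wz": 0,"fingers": 0}
    - {"tx": 0,"ty": 0,"tz": 0,"wx": 0,"wy": 0,"wz": 0,"fingers": 0}
    - {"tx": 0,"ty": 0,"tz": 0,"wx": 0,"wy": 0,"wz": 0,"fingers": 0}

```text
time_s: 9.32
eef_pos: [0.4911, -0.0853, 0.2474]
ee_rot: [2.203, 2.235, 0.005]
ft_force: [-0.5, -0.9, -0.2]
finger_gap: 0.0005
gripper_force: 0.0
```

```bash
python3 look.py f
python3 - <<'E'
from h import *
for n in("scene2","side2"):
    c=dict(np.load(n+".npz")); W=world(c); hsv=cv2.cvtColor(c["image"],cv2.COLOR_RGB2HSV)
    P=W[(W[...,0]>.50)&(W[...,0]<.60)&(W[...,1]>-.213)&(W[...,1]<-.115)&(W[...,2]>.046)&(W[...,2]<.062)&(hsv[...,1]<45)]
    if len(P)<5: print(len(P)); continue
    print(n,len(P),cv2.minAreaRect((P[:,:2]*1000).astype(np.float32)),np.percentile(P,[2,50,98],0).round(3).tolist())
    g=(hsv[...,0]>35)&(hsv[...,0]<78)&(hsv[...,1]>35)
    for x in(.46,.52): 
        q=W[g&(abs(W[...,0]-x)<.005)&(W[...,1]>-.2)&(W[...,2]>.08)]; print("bar/front y",np.unique(q[:,1].round(3)))
E
```

```text
scene pull [([0.499, -0.156, 0.038], 0.9)]
scene nail_clipper [([0.554, -0.162, 0.053], 0.94)]
scene tweezers [([0.424, -0.171, 0.049], 0.88)]
side pull [([0.471, -0.163, 0.043], 0.95)]
side nail_clipper [([0.544, -0.166, 0.056], 0.67), ([0.431, -0.165, 0.046], 0.43), ([0.458, -0.244, 0.109], 0.19)]
side tweezers [([0.43, -0.165, 0.049], 0.86)]
scene2 314 ((547.7166137695312, -168.24403381347656), (76.70802307128906, 16.774166107177734), 85.81082153320312) [[0.54, -0.205, 0.046], [0.55, -0.165, 0.053], [0.557, -0.132, 0.057]]
bar/front y [-0.115 -0.112 -0.109 -0.108 -0.107 -0.106 -0.105 -0.104 -0.103 -0.068
 -0.067 -0.066 -0.065 -0.064 -0.063 -0.062]
bar/front y [-0.127 -0.122 -0.119 -0.118 -0.116 -0.115 -0.114 -0.113 -0.112 -0.111
 -0.11  -0.109 -0.108 -0.107 -0.106 -0.105 -0.104 -0.103 -0.102 -0.101
 -0.1   -0.099 -0.098 -0.097 -0.096 -0.095 -0.094 -0.093 -0.091 -0.09
 -0.089 -0.088 -0.087 -0.086 -0.085 -0.084 -0.083 -0.082 -0.081 -0.079
 -0.078 -0.077 -0.076 -0.075 -0.074 -0.073 -0.072 -0.071 -0.07  -0.069
 -0.068 -0.067 -0.066 -0.065 -0.064 -0.063 -0.062 -0.061 -0.06  -0.059
 -0.058 -0.057 -0.056 -0.055 -0.054 -0.05  -0.046 -0.045 -0.043 -0.042
 -0.04 ]
side2 437 ((545.64013671875, -165.4762725830078), (75.9575424194336, 16.76894760131836), 84.98143768310547) [[0.537, -0.202, 0.046], [0.545, -0.161, 0.053], [0.555, -0.129, 0.057]]
bar/front y [-0.106 -0.105 -0.104 -0.103 -0.102 -0.101 -0.1   -0.064 -0.063 -0.062
 -0.061 -0.06  -0.059]
bar/front y [-0.106 -0.105 -0.104 -0.103 -0.102 -0.101 -0.1   -0.063 -0.062 -0.061
 -0.06  -0.059 -0.058]
```

View pics/f.png

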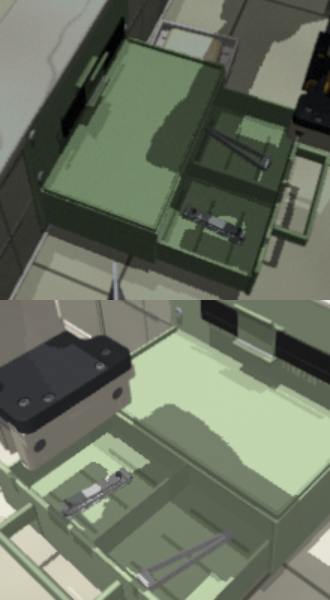

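Both crops show the clipper clear, at (215,222) above and (97,493) below. Its measured middle is (0.547, -0.167), and the pull is free of the hand. I go over it and point.

>>> drive_tool:
  plan:
    - {"tx": -0.045,"ty": 0.031,"tz": 0,"wx": 0,"wy": 0,"wz": 0,"fingers": 0}
    - {"tx": -0.045,"ty": 0.031,"tz": 0,"wx": 0,"wy": 0,"wz": 0,"fingers": 0}
    - {"tx": -0.045,"ty": 0.031,"tz": 0,"wx": 0,"wy": 0,"wz": 0,"fingers": 0}
    - {"tx": 0,"ty": 0,"tz": 0,"wx": 0,"wy": 0,"wz": 0,"fingers": 0}
    - {"tx": 0,"ty": 0,"tz": 0.04,"wx": 0,"wy": 0,"wz": 0,"fingers": 0}
    - {"tx": 0,"ty": 0,"tz": 0.04,"wx": 0,"wy": 0,"wz": 0,"fingers": 0}
    - {"tx": 0,"ty": 0,"tz": 0.04,"wx": 0,"wy": 0,"wz": 0,"fingers": 0}
    - {"tx": 0,"ty": 0,"tz": 0.04,"wx": 0,"wy": 0,"wz": 0,"fingers": 0}
    - {"tx": 0,"ty": 0,"tz": 0.03,"wx": 0,"wy": 0,"wz": 0,"fingers": 0}
    - {"tx": 0,"ty": 0,"tz": 0.026,"wx": 0,"wy": 0,"wz": 0,"fingers": 0}
    - {"tx": 0,"ty": 0,"tz": 0,"wx": 0,"wy": 0,"wz": 0,"fingers": 0}
    - {"tx": 0,"ty": 0,"tz": 0,"wx": 0,"wy": 0,"wz": 0,"fingers": 0}

```text
time_s: 10.72
eef_pos: [0.5458, -0.1646, 0.1149]
ee_rot: [-2.204, -2.236, 0.003]
ft_force: [-0.9, -0.1, -0.0]
finger_gap: 0.0006
gripper_force: 0.0
```

>>> drive_tool:
  plan:
    - {"tx": 0,"ty": 0,"tz": 0,"wx": 0,"wy": 0,"wz": 0,"fingers": 0}
    - {"tx": 0,"ty": 0,"tz": 0,"wx": 0,"wy": 0,"wz": 0,"fingers": 0}
    - {"tx": 0,"ty": 0,"tz": 0,"wx": 0,"wy": 0,"wz": 0,"fingers": 0}
    - {"tx": 0,"ty": 0,"tz": 0,"wx": 0,"wy": 0,"wz": 0,"fingers": 0}
    - {"tx": 0,"ty": 0,"tz": 0,"wx": 0,"wy": 0,"wz": 0,"fingers": 0}
    - {"tx": 0,"ty": 0,"tz": 0,"wx": 0,"wy": 0,"wz": 0,"fingers": 0}
    - {"tx": 0,"ty": 0,"tz": 0,"wx": 0,"wy": 0,"wz": 0,"fingers": 0}
    - {"tx": 0,"ty": 0,"tz": 0,"wx": 0,"wy": 0,"wz": 0,"fingers": 0}
    - {"tx": 0,"ty": 0,"tz": 0,"wx": 0,"wy": 0,"wz": 0,"fingers": 0}
    - {"tx": 0,"ty": 0,"tz": 0,"wx": 0,"wy": 0,"wz": 0,"fingers": 0}
    - {"tx": 0,"ty": 0,"tz": 0,"wx": 0,"wy": 0,"wz": 0,"fingers": 0}
    - {"tx": 0,"ty": 0,"tz": 0,"wx": 0,"wy": 0,"wz": 0,"fingers": 0}
    - {"tx": 0,"ty": 0,"tz": 0,"wx": 0,"wy": 0,"wz": 0,"fingers": 0}
    - {"tx": 0,"ty": 0,"tz": 0,"wx": 0,"wy": 0,"wz": 0,"fingers": 0}
    - {"tx": 0,"ty": 0,"tz": 0,"wx": 0,"wy": 0,"wz": 0,"fingers": 0}
    - {"tx": 0,"ty": 0,"tz": 0,"wx": 0,"wy": 0,"wz": 0,"fingers": 0}
    - {"tx": 0,"ty": 0,"tz": 0,"wx": 0,"wy": 0,"wz": 0,"fingers": 0}
    - {"tx": 0,"ty": 0,"tz": 0,"wx": 0,"wy": 0,"wz": 0,"fingers": 0}
    - {"tx": 0,"ty": 0,"tz": 0,"wx": 0,"wy": 0,"wz": 0,"fingers": 0}
    - {"tx": 0,"ty": 0,"tz": 0,"wx": 0,"wy": 0,"wz": 0,"fingers": 0}

```text
time_s: 12.38
eef_pos: [0.5468, -0.1648, 0.1159]
ee_rot: [-2.205, -2.238, -0.0]
ft_force: [-0.1, -0.8, 0.5]
finger_gap: 0.0004
gripper_force: 0.0
```

```bash
python3 look.py g
```

```text
scene pull [([0.542, -0.118, 0.045], 0.58)]
scene nail_clipper []
scene tweezers []
side pull [([0.466, -0.156, 0.048], 0.76)]
side nail_clipper [([0.543, -0.161, 0.051], 0.55)]
side tweezers [([0.43, -0.166, 0.046], 0.84)]
```

View pics/g.png

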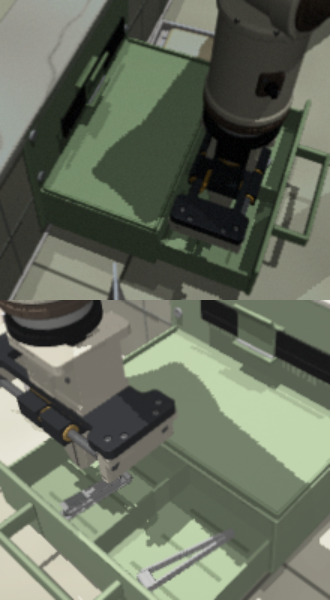

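>>> drive_tool:
  plan:
    - {"tx": 0,"ty": 0,"tz": 0,"wx": 0,"wy": 0,"wz": 0,"fingers": 0}
    - {"tx": 0,"ty": 0,"tz": 0,"wx": 0,"wy": 0,"wz": 0,"fingers": 0}
    - {"tx": 0,"ty": 0,"tz": 0,"wx": 0,"wy": 0,"wz": 0,"fingers": 0}
    - {"tx": 0,"ty": 0,"tz": 0,"wx": 0,"wy": 0,"wz": 0,"fingers": 0}
    - {"tx": 0,"ty": 0,"tz": 0,"wx": 0,"wy": 0,"wz": 0,"fingers": 0}
    - {"tx": 0,"ty": 0,"tz": 0,"wx": 0,"wy": 0,"wz": 0,"fingers": 0}
    - {"tx": 0,"ty": 0,"tz": 0,"wx": 0,"wy": 0,"wz": 0,"fingers": 0}
    - {"tx": 0,"ty": 0,"tz": 0,"wx": 0,"wy": 0,"wz": 0,"fingers": 0}
    - {"tx": 0,"ty": 0,"tz": 0,"wx": 0,"wy": 0,"wz": 0,"fingers": 0}
    - {"tx": 0,"ty": 0,"tz": 0,"wx": 0,"wy": 0,"wz": 0,"fingers": 0}
    - {"tx": 0,"ty": 0,"tz": 0,"wx": 0,"wy": 0,"wz": 0,"fingers": 0}
    - {"tx": 0,"ty": 0,"tz": 0,"wx": 0,"wy": 0,"wz": 0,"fingers": 0}
    - {"tx": 0,"ty": 0,"tz": 0,"wx": 0,"wy": 0,"wz": 0,"fingers": 0}
    - {"tx": 0,"ty": 0,"tz": 0,"wx": 0,"wy": 0,"wz": 0,"fingers": 0}
    - {"tx": 0,"ty": 0,"tz": 0,"wx": 0,"wy": 0,"wz": 0,"fingers": 0}
    - {"tx": 0,"ty": 0,"tz": 0,"wx": 0,"wy": 0,"wz": 0,"fingers": 0}
    - {"tx": 0,"ty": 0,"tz": 0,"wx": 0,"wy": 0,"wz": 0,"fingers": 0}
    - {"tx": 0,"ty": 0,"tz": 0,"wx": 0,"wy": 0,"wz": 0,"fingers": 0}
    - {"tx": 0,"ty": 0,"tz": 0,"wx": 0,"wy": 0,"wz": 0,"fingers": 0}
    - {"tx": 0,"ty": 0,"tz": 0,"wx": 0,"wy": 0,"wz": 0,"fingers": 0}

```text
time_s: 14.45
eef_pos: [0.5468, -0.1648, 0.1159]
ee_rot: [-2.205, -2.238, -0.0]
ft_force: [0.3, 0.8, -0.9]
finger_gap: 0.0004
gripper_force: 0.0
```

The fingertips hover over the clipper, at about (97,470) in the lower crop, with nothing touched. The hold has lasted over 3.5 s, so I withdraw.

>>> drive_tool:
  plan:
    - {"tx": 0,"ty": 0,"tz": -0.03,"wx": 0,"wy": 0,"wz": 0,"fingers": 0}
    - {"tx": 0,"ty": 0,"tz": -0.05,"wx": 0,"wy": 0,"wz": 0,"fingers": 0}
    - {"tx": 0,"ty": 0,"tz": -0.05,"wx": 0,"wy": 0,"wz": 0,"fingers": 0}
    - {"tx": 0,"ty": 0,"tz": -0.05,"wx": 0,"wy": 0,"wz": 0,"fingers": 0}
    - {"tx": 0,"ty": 0,"tz": -0.05,"wx": 0,"wy": 0,"wz": 0,"fingers": 0}
    - {"tx": 0.05,"ty": 0,"tz": 0,"wx": 0,"wy": 0,"wz": 0,"fingers": 0}
    - {"tx": 0.05,"ty": 0,"tz": 0,"wx": 0,"wy": 0,"wz": 0,"fingers": 0}
    - {"tx": 0.05,"ty": 0,"tz": 0,"wx": 0,"wy": 0,"wz": 0,"fingers": 0}
    - {"tx": 0.05,"ty": 0,"tz": 0,"wx": 0,"wy": 0,"wz": 0,"fingers": 0}
    - {"tx": 0.05,"ty": 0,"tz": 0,"wx": 0,"wy": 0,"wz": 0,"fingers": 0}
    - {"tx": 0.05,"ty": 0,"tz": 0,"wx": 0,"wy": 0,"wz": 0,"fingers": 0}
    - {"tx": 0.05,"ty": 0,"tz": 0,"wx": 0,"wy": 0,"wz": 0,"fingers": 0}
    - {"tx": 0.05,"ty": 0,"tz": 0,"wx": 0,"wy": 0,"wz": 0,"fingers": 0}
    - {"tx": 0.05,"ty": 0,"tz": 0,"wx": 0,"wy": 0,"wz": 0,"fingers": 0}
    - {"tx": 0.05,"ty": 0,"tz": 0,"wx": 0,"wy": 0,"wz": 0,"fingers": 0}
    - {"tx": 0,"ty": 0,"tz": 0,"wx": 0,"wy": 0,"wz": 0,"fingers": 0}
    - {"tx": 0,"ty": 0,"tz": 0,"wx": 0,"wy": 0,"wz": 0,"fingers": 0}
    - {"tx": 0,"ty": 0,"tz": 0,"wx": 0,"wy": 0,"wz": 0,"fingers": 0}

```text
time_s: 15.95
eef_pos: [0.5424, 0.1344, 0.2538]
ee_rot: [2.205, 2.237, -0.001]
ft_force: [-0.9, 0.0, -0.8]
finger_gap: 0.0003
gripper_force: 0.0
```

```bash
python3 look.py k; python3 -c "
from station import robot
s=robot.get_state(); print(s['eef_pos'],s['time_s']); print(robot.hand_in())"
```

```text
scene pull [([0.492, -0.154, 0.036], 0.71)]
scene nail_clipper [([0.555, -0.162, 0.051], 0.87)]
scene tweezers [([0.424, -0.17, 0.05], 0.67)]
side pull [([0.478, -0.163, 0.046], 0.72)]
side nail_clipper [([0.543, -0.169, 0.052], 0.76), ([0.479, -0.163, 0.043], 0.67)]
side tweezers [([0.431, -0.165, 0.045], 0.92), ([0.479, -0.166, 0.046], 0.52)]
[0.54252426 0.1344513  0.25396838] 16.35
the job is handed in; nothing more can be done
None
```

The job is handed in, with no verdict shown: the drawer was drawn to about 108 mm, the fingers pointed at the nail clipper for about 3.7 s touching nothing, and the hand is now about 0.36 m clear with the drawer left open.

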